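# Line up the bench supplies by height

## Robot

A 7-joint arm with a two-finger parallel gripper is mounted at the origin on a cart in front of the work surface, level with it; the furniture and walls round the work are solid. World frame = base frame: x ahead of the robot, y to its left, z up, the work surface at z = 0. Lengths are in m, angles in rad, forces in N, time in s.
With the tool pointing down it reaches from about 0.425 to 0.825 m from the base axis. Payload 3.6 kg.
Tool frame: the origin (TCP) lies where the fingers leave the gripper's body, on its centre line; the fingertips stand 73 mm ahead of it and the grasp point (between the pads) lies 54 mm ahead of it; x points along the fingers, y is the direction in which the jaws open and shut, and the axes are right-handed (so a half turn about x gives the same grasp; the last joint's range is limited). The gripper opens to 85 mm and grips with 20 to 120 N. Pads are 22 mm wide; open, the fingers measure 114 mm over their backs; the gripper's body (76 mm by 85 mm) begins 54 mm behind the grasp point. The pads swing forward as they close: fully open they stand 13 mm farther back than shut.
Start: joints at [-1.244, 0.615, -0.013, 1.423, 0.008, 1.103, -0.04], TCP at [0.225, 0.61, 0.304] pointing down, gripper open.
Joint ranges: [-3.12, 3.12], [-0.3, 2.06], [-1.34, 1.32], [0.26, 2.42], [-1.36, 4.5], [0.01, 1.98], [-2.84, 2.84]. Speed limits (rad/s): [2.79, 2.79, 3.14, 3.14, 3.14, 3.14, 3.14].

## Interface

Orientations are given as a unit quaternion [x, y, z, w].
In Python, from station import arm, snapshot, camera_info, ticket gives the robot as it stands. Calls block until the motion is done:
- arm.movep(position, orientation): joint-space move of the TCP to a pose.
- arm.line_to(position, velocity=0.15, ori=None): straight line of the TCP; ori=None keeps the orientation; velocity is the mean speed in m/s.
- arm.move_j(angles): joint-space move.
- arm.move_gripper(opening, effort=None): opening from 0.0 (shut) to 1.0 (fully open); effort is the grip in N (None keeps the last); returns when the fingers have stopped.
- arm.pause(seconds).
- arm.ik(position, orientation): joint angles nearest the present ones, or None.
- snapshot(name): name is "side" or "top"; returns the picture (420x560x3 uint8, blue, green, red); there is no depth.
- camera_info(name): a dict with "fx", "fy", "cx", "cy" (pixels), "R" (3x3) and "t" (3): a world point X has camera coordinates R X + t. Camera axes: x right, y down, z forward; pixel columns grow to the right and rows downward; lengths in m; the calibration is good to about 2 mm. A picture is of the moment at which its call begins. camera_info takes no time and is no camera call.
A pose or a line that the arm cannot do raises arm.MotionError and nothing moves.
- ticket.finish_job(): hands the job in, once; it reports no verdict.
Readings, each from a call of its own:
- arm.read_time(): time.
- arm.read_joint_positions(): joint angles.
- arm.read_dq(): joint speeds.
- arm.read_effort(): joint torques, N m.
- arm.read_tool_pos(): TCP position.
- arm.read_eef_rot(): TCP orientation.
- arm.read_ft_force(): force on the tool from outside, world axes, zero at the start.
- arm.read_wrist_torque(): the same for the moment, N m.
- arm.read_opening(): opening from 0.0 (shut) to 1.0 (fully open).
Only numpy, scipy, OpenCV 4.12 (cv2) and the standard library are available. Lean on these libraries where they do the work, as an engineer would, in place of code of your own. Each camera call takes 0.05 s, during which the arm holds its last target.

## Task

Tidy the three small things on the wooden riser (bottle, jar, tin) onto the three round pads of the dark wooden strip, lined up by height: the tallest on the pad next to the upright brass post, the middle one on the next pad, the lowest farthest from the post. Stand each one upright and centred on its own pad, and leave the roll of tape on the bench beside the riser undisturbed.

Things in the scene. Friction and masses are not known exactly. Their poses are not given: they have to be found in the camera images.
- bottle: White squeeze bottle, round body 26 mm across and 30 mm high, above it a slim spout cone, 56 mm high in all: the tallest. Grip the body, not the spout. Stands upright. Origin: centre of its underside, z up.
- blue_jar: Round jar with a white body and a blue ribbed screw cap (fixed), the cap 44 mm across, the body 42 mm across and 30 mm high, 42 mm high in all: second tallest. Grip the body below the cap. Stands upright. Origin: centre of its underside, z up.
- tin: Flat round pale grey-white tin, 58 mm across, 24 mm high: the lowest. Lies flat. Origin: centre of its underside, z up.
- post: Upright brass post with a knob head, 36 mm high, 16 mm across, fixed at one end of the dark strip, in line with the pads, 44 mm from the middle of the first pad. It may be at either end; the other end has only a flat brass stud 3 mm high. Origin: centre of its foot, on the strip's top.
- pad_a: One of three alike dark round pads, 48 mm across, 1 mm thick, 64 mm apart in a straight row (their y axis) on a dark wood strip, 246 x 60 x 12 mm, fixed on the riser; which letter lies where changes. Origin: centre of underside, 132 mm above the bench. Riser: fixed light wood platform, 310 x 185 mm, top 120 mm above the bench; strip at its far side, the loose things on its near side.
- pad_b: One of three alike dark round pads, 48 mm across, 1 mm thick, 64 mm apart in a straight row (their y axis) on a dark wood strip, 246 x 60 x 12 mm, fixed on the riser; which letter lies where changes. Origin: centre of underside, 132 mm above the bench. Riser: fixed light wood platform, 310 x 185 mm, top 120 mm above the bench; strip at its far side, the loose things on its near side.
- pad_c: One of three alike dark round pads, 48 mm across, 1 mm thick, 64 mm apart in a straight row (their y axis) on a dark wood strip, 246 x 60 x 12 mm, fixed on the riser; which letter lies where changes. Origin: centre of underside, 132 mm above the bench. Riser: fixed light wood platform, 310 x 185 mm, top 120 mm above the bench; strip at its far side, the loose things on its near side.
- tape_roll: Bystander: roll of paper tape, 78 mm across, 19 mm high, loose on the bench beside the riser; leave it. Origin: centre of its underside. Fixed obstacles: a bent lamp arm, peak at x 0.235, y 0.145, z 0.335 m, falling to both sides; a motor, 80 mm across, hanging at x 0.19, y 0.21, z 0.58 to 0.69. Keep the arm off both: swing past folded in, elbow back; lean the upper arm little, lean the tool instead.
Things that resemble listed ones, but are neither listed nor needed, are in the scene too. What is shaped like the tin but red is not meant.

How it is judged:
By the outcome, as a careful person would: the job done as asked, in the order asked, and still so for the second after the job is handed in, with the robot touching nothing.
It also fails if it takes over 86 s, if anything falls off the work surface, if the arm or the gripper's body presses on something with over 40 N, if the wrist force passes 120 N, or if a joint passes its speed limit or range.

## Working session

There is one attempt and no reset: what is moved stays moved. The work goes in short steps, each a Python script; the robot and the scene stay as the last script left them, time stands still between calls to the robot, and variables do not carry over. Pictures are saved under pics/ and viewed, and the job is handed in when it is done.

```bash
ls; mkdir -p pics; python3 - <<'E'
from station import arm, snapshot, camera_info
import cv2,numpy as np
for n in("side","top"):
    cv2.imwrite(f"pics/{n}0.png",snapshot(n)); c=camera_info(n); R=np.array(c["R"]);t=np.array(c["t"])
    print(n,c["fx"],c["cx"],c["cy"],"pos",-R.T@t,"fwd",R[2],"right",R[0])
print(arm.read_time(),arm.read_tool_pos(),arm.read_eef_rot())
E
```

```text
pics
side 485.97193907774744 278.4645767897583 218.62733609065688 pos [1.06626926 0.34547123 0.59090722] fwd [-0.67621514 -0.53694689 -0.50440175] right [-0.61750683  0.78650924 -0.0094096 ]
top 395.08465147988034 282.26837886528097 204.07408411496854 pos [ 0.31300826 -0.16557696  0.96163885] fwd [ 1.36720032e-01  2.79303082e-04 -9.90609688e-01] right [ 6.20704457e-03 -9.99980571e-01  5.74726539e-04]
0.1 [0.22438601 0.60949937 0.30283423] [ 0.12322825  0.69627262 -0.12485908  0.69600966]
```

View pics/side0.png

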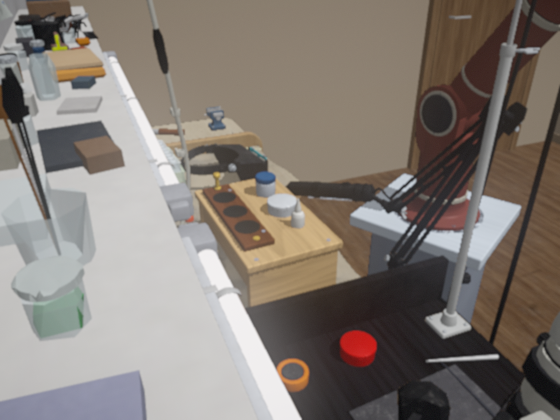

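View pics/top0.png

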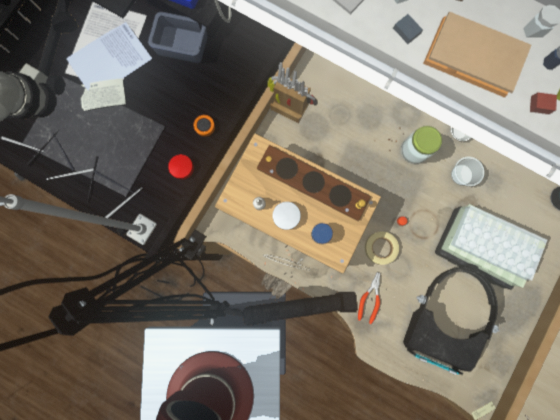

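```bash
python3 - <<'E'
import cv2
a=cv2.imread("pics/top0.png");cv2.imwrite("pics/top0c.png",cv2.resize(a[120:280,200:410],None,fx=3.7,fy=3.7,interpolation=3))
cv2.imwrite("pics/top0l.png",cv2.resize(a[180:380,0:380],None,fx=2.1,fy=2.1,interpolation=3))
a=cv2.imread("pics/side0.png");cv2.imwrite("pics/side0c.png",cv2.resize(a[160:280,180:350],None,fx=4.6,fy=4.6,interpolation=3))
cv2.imwrite("pics/side0r.png",cv2.resize(a[0:420,280:560],None,fx=1.4,fy=1.4,interpolation=3))
E
```

```text
(no output)
```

View pics/top0c.png

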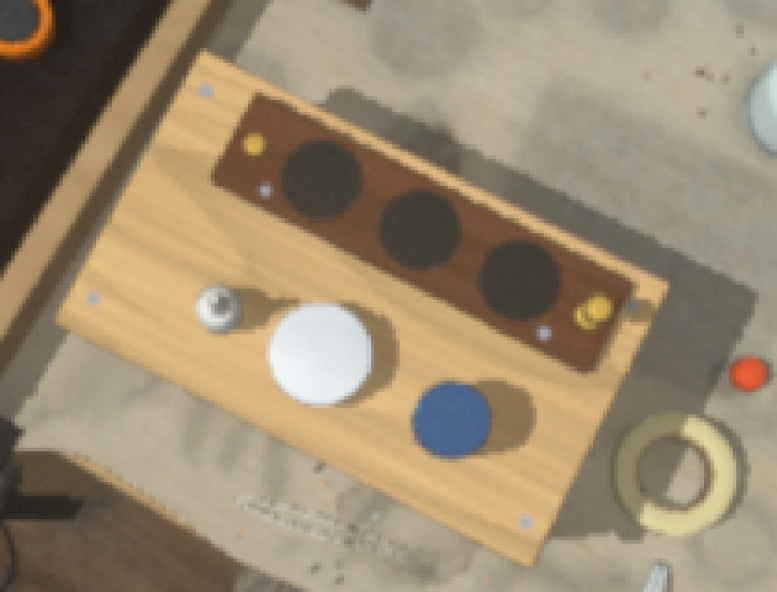

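View pics/side0c.png

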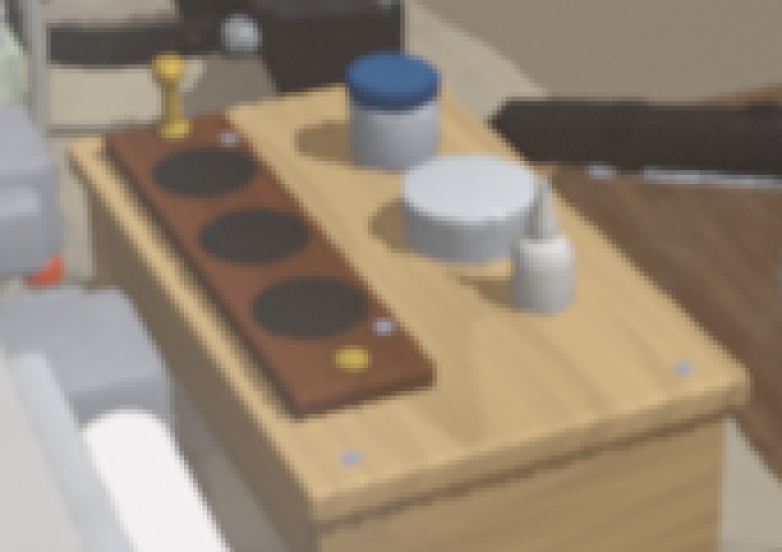

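View pics/side0r.png

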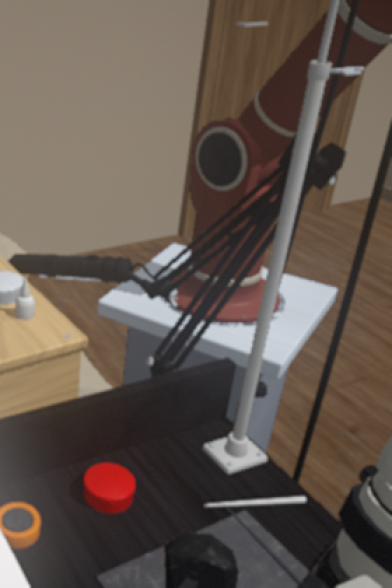

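View pics/top0l.png

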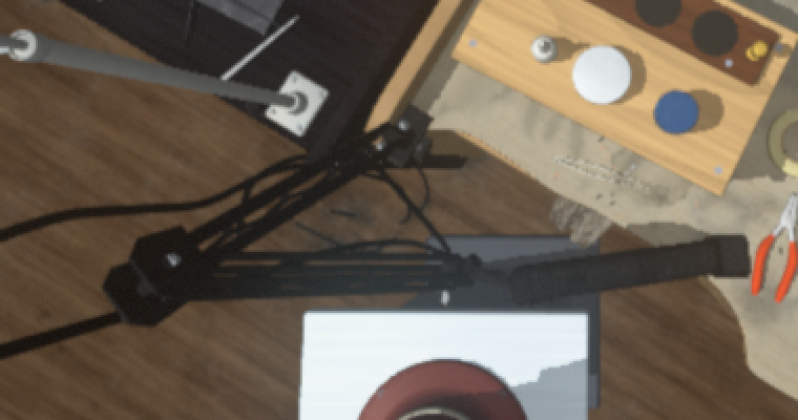

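```bash
cat > h.py <<'E'
import numpy as np,cv2
from station import arm,snapshot,camera_info
C={n:camera_info(n) for n in("side","top")}
def ray(n,u,v):
    c=C[n];R=np.array(c["R"]);t=np.array(c["t"])
    d=R.T@np.array([(u-c["cx"])/c["fx"],(v-c["cy"])/c["fy"],1]);return -R.T@t,d
def onz(n,u,v,z):
    o,d=ray(n,u,v);return o+d*(z-o[2])/d[2]
def tri(a,b):
    o1,d1=ray("side",*a);o2,d2=ray("top",*b)
    s=np.linalg.lstsq(np.c_[d1,-d2],o2-o1,rcond=None)[0];p,q=o1+d1*s[0],o2+d2*s[1]
    return (p+q)/2,np.linalg.norm(p-q)
def pix(n,X):
    c=C[n];p=np.array(c["R"])@np.asarray(X)+np.array(c["t"]);return np.round([c["cx"]+c["fx"]*p[0]/p[2],c["cy"]+c["fy"]*p[1]/p[2]],1)
E
python3 - <<'E'
from h import *
np.set_printoptions(precision=4,suppress=True)
a=cv2.imread("pics/top0.png");hsv=cv2.cvtColor(a,cv2.COLOR_BGR2HSV)
roi=np.zeros(a.shape[:2],np.uint8);cv2.fillPoly(roi,[np.array([[255,134],[380,198],[345,273],[215,206]])],255)
def blobs(m,amin):
    m=cv2.bitwise_and(m,roi);n,l,s,c=cv2.connectedComponentsWithStats(m)
    out=[]
    for i in range(1,n):
        if s[i,4]>=amin:
            cs,_=cv2.findContours((l==i).astype(np.uint8),0,1);k=max(cs,key=cv2.contourArea)
            print(s[i],c[i],"circ",cv2.minEnclosingCircle(k), cv2.fitEllipse(k) if len(k)>4 else '')
print("blue");blobs(cv2.inRange(hsv,(100,90,40),(125,255,255)),30)
print("white");blobs(cv2.inRange(hsv,(0,0,120),(179,50,255)),15)
print("dark");blobs(cv2.inRange(hsv,(0,0,0),(179,255,72)),60)
print("brass");blobs(cv2.inRange(hsv,(18,140,120),(35,255,255)),8)
for nm,s,t in[("headtip",(292,188),(353,300)),("lampjoint",(383,203),(225,308)),("clampend",(394,262),(193,245)),("elbow",(514,117),(82,310)),("polefoot",(448,322),(141,229))]:
    print(nm,tri(s,t))
E
```

```text
blue
[313 224  19  19 291] [321.8763 233.    ] circ ((321.875, 233.1999969482422), 9.669928550720215) ((321.87713623046875, 232.994384765625), (18.12677764892578, 18.614940643310547), 59.015682220458984)
white
[253 197  12  13 118] [258.6356 202.8559] circ ((258.70001220703125, 202.89999389648438), 6.140125274658203) ((258.6447448730469, 202.8429412841797), (11.073649406433105, 11.968770027160645), 155.0408172607422)
[272 202  29  28 627] [286.3046 215.2456] circ ((286.1765441894531, 215.13002014160156), 14.203293800354004) ((286.3076171875, 215.2528076171875), (27.21977424621582, 27.5170841217041), 79.4085922241211)
dark
[277 158  20  20 309] [286.4951 167.8511] circ ((286.5, 167.9166717529297), 9.987944602966309) ((286.5064697265625, 167.83595275878906), (18.5413875579834, 19.39195442199707), 90.03011322021484)
[303 172  21  20 321] [313.1526 181.6386] circ ((313.05633544921875, 181.7042236328125), 10.205347061157227) ((313.1479187011719, 181.62643432617188), (18.958675384521484, 19.767871856689453), 110.54884338378906)
[330 186  21  20 334] [339.9281 195.3533] circ ((339.852935791
[... 174 characters left out ...]
 158.5   ] circ ((268.5, 158.5), 2.9155757427215576) ((268.3526306152344, 158.5), (5.239687919616699, 5.4763712882995605), 0.0)
[355 199  11  10  71] [359.8592 203.8028] circ ((359.75, 203.75), 5.256049156188965) ((359.87847900390625, 203.77005004882812), (7.305422782897949, 10.692091941833496), 52.886962890625)
headtip (array([ 0.2121, -0.3112,  0.0513]), np.float64(0.03498927381425084))
lampjoint (array([ 0.2086, -0.046 ,  0.0925]), np.float64(0.004599329824295575))
clampend (array([0.3405, 0.0431, 0.0503]), np.float64(0.009122945602471575))
elbow (array([0.2267, 0.1607, 0.3241]), np.float64(0.02393363581446487))
polefoot (array([0.3819, 0.1773, 0.0038]), np.float64(0.0006935194598657762))
```

```bash
python3 - <<'E'
from h import *
np.set_printoptions(precision=3,suppress=True)
for z in(.3,.4,.46,.5,.55,.6,.7):print("pole",z,pix("side",(.382,.177,z)),pix("top",(.382,.177,z)))
for z in(.58,.69):print("motor",z,pix("side",(.19,.21,z)),pix("top",(.19,.21,z)))
print("elbow",pix("side",(.235,.145,.335)),pix("top",(.235,.145,.335)))
for n,u,v,z in[("jar",321.9,233,.162),("bottle base",258.6,202.8,.16),("tin",286.3,215.2,.144),("p1",286.5,167.9,.133),("p2",313.15,181.65,.133),("p3",339.9,195.4,.133),("stud",268.4,158.5,.135)]:
    X=onz("top",u,v,z);print(n,X,pix("side",X))
r=np.radians
# IK samples
import itertools
from scipy.spatial.transform import Rotation as Ro
out=[]
for rr in(.3,.35,.4,.45,.5,.55,.6):
  for z in(.2,.3,.4,.5,.6):
    for pit in(90,60,30):
        p=r(pit);X=np.array([np.cos(p),0,-np.sin(p)])
        # start convention
        out.append((rr,z,pit))
q0=arm.read_joint_positions();print(q0)
R0=Ro.from_quat(arm.read_eef_rot()).as_matrix();print(R0)
S=[]
phi=np.arctan2(.6095,.2244)
for rr,z,pit in out:
    p=r(pit);X=np.array([np.cos(p)*np.cos(phi),np.cos(p)*np.sin(phi),-np.sin(p)])
    Y=np.array([-np.sin(phi),np.cos(phi),0])
    best=None
    for s in(1,-1):
        M=np.c_[X,s*Y,np.cross(X,s*Y)]
        q=arm.ik([rr*np.cos(phi),rr*np.sin(phi),z],Ro.from_matrix(M).as_quat())
        if q is not None:
            if best is None or abs(q[6]-q0[6])<abs(best[6]-q0[6]):best=np.array(q)
    print(rr,z,pit,best)
    if best is not None:S.append(np.r_[rr,z,pit,best])
np.save("S.npy",np.array(S))
E
```

```text
pole 0.3 [481.7 166.5] [ 78.8 215.9]
pole 0.4 [496.8  97.8] [ 43.2 208.5]
pole 0.46 [507.1  51.2] [ 15.1 202.6]
pole 0.5 [514.5  17.6] [ -7.5 197.8]
pole 0.55 [524.4 -27.8] [-41.9 190.6]
pole 0.6 [535.3 -77.4] [-85.5 181.5]
pole 0.7 [ 560.4 -191.6] [-221.  153.]
motor 0.58 [593.4 -59.6] [-129.4  391.8]
motor 0.69 [ 620.9 -159.7] [-307.1  449.3]
elbow [496.3 112.7] [ 80.6 308.3]
jar [ 0.365 -0.246  0.162] [265.  174.3]
bottle base [ 0.426 -0.117  0.16 ] [297.8 204.4]
tin [ 0.403 -0.174  0.144] [281.3 198.6]
p1 [ 0.506 -0.174  0.133] [246.7 225. ]
p2 [ 0.476 -0.231  0.133] [234.7 209.5]
p3 [ 0.447 -0.288  0.133] [223.9 195.7]
stud [ 0.526 -0.135  0.135] [255.8 235.6]
[-1.245  0.616 -0.013  1.425  0.008  1.103 -0.04 ]
[[-0.001  0.345  0.938]
 [-0.002  0.938 -0.345]
 [-1.    -0.002  0.   ]]
0.3 0.2 90 None
0.3 0.2 60 None
0.3 0.2 30 None
0.3 0.3 90 [-0.886  0.095 -0.44   2.296  0.058  0.761  1.422]
0.3 0.3 60 None
0.3 0.3 30 None
0.3 0.4 90 [-0.883 -0.051 -0.381  2.098 -0.021  1.091  1.534]
0.3 0.4 60 [-1.336 -0.259 -0.001  2.351  0.117  0.532  1.367]
0.3 0.4 30 None
0.3 0.5 90 [-0.896 -
[... 4218 characters left out ...]
263  1.056  1.296]
0.6 0.3 60 [-1.053  0.417 -0.294  1.933  0.512  0.319  1.049]
0.6 0.3 30 [-0.531  0.707 -1.147  2.23   2.38   0.885 -0.568]
0.6 0.4 90 [-1.506  0.485  0.418  1.43  -0.199  1.268 -1.425]
0.6 0.4 60 [-0.989  0.309 -0.368  1.78   0.294  0.566  1.269]
0.6 0.4 30 [-0.453  0.458 -1.141  2.104  2.14   0.579 -0.427]
0.6 0.5 90 [-1.492  0.446  0.417  1.214 -0.176  1.516 -1.455]
0.6 0.5 60 [-1.008  0.237 -0.335  1.585  0.171  0.815  1.391]
0.6 0.5 30 [-1.267  0.135 -0.006  1.954  1.449  0.048  0.095]
0.6 0.6 90 [-1.452  0.459  0.412  0.917 -0.183  1.795 -1.473]
0.6 0.6 60 [-1.052  0.212 -0.284  1.342  0.121  1.075  1.446]
0.6 0.6 30 [-1.368  0.063  0.103  1.747  0.133  0.288  1.414]
```

```bash
cat > fk.py <<'E'
import numpy as np
from scipy.spatial.transform import Rotation as Ro
Rz=lambda a:Ro.from_euler('z',a).as_matrix(); Ry=lambda a:Ro.from_euler('y',a).as_matrix()
def fk(q,P,sg):
    d1,a1,L1,a2,L2,a3,L3=P;s1,s3,s5,s7=sg
    R=Rz(s1*q[0]);p=np.array([0,0,d1]);p=p+R@[a1,0,0];pts=[p]
    R=R@Ry(q[1])@Rz(s3*q[2]);p=p+R@[a2,0,L1];pts.append(p)
    R=R@Ry(q[3])@Rz(s5*q[4]);p=p+R@[a3,0,L2];pts.append(p)
    R=R@Ry(q[5])@Rz(s7*q[6]);p=p+R@[0,0,L3];pts.append(p)
    return p,R,np.array(pts)
E
python3 - <<'E'
from fk import *
from scipy.optimize import least_squares
import itertools
S=np.load("S.npy");phi=np.arctan2(.6095,.2244)
def tgt(s):
    p=np.radians(s[2]);return np.array([s[0]*np.cos(phi),s[0]*np.sin(phi),s[1]]),np.array([np.cos(p)*np.cos(phi),np.cos(p)*np.sin(phi),-np.sin(p)])
T=[tgt(s) for s in S]
for sg in itertools.product((-1,),(1,-1),(1,-1),(1,)):
    f=lambda P:np.concatenate([np.r_[fk(s[3:],P,sg)[0]-t[0]] for s,t in zip(S,T)])
    r=least_squares(f,[.3,0,.35,0,.35,0,.15])
    tz=np.mean([fk(s[3:],r.x,sg)[1][:,2]@t[1] for s,t in zip(S,T)])
    print(sg,np.sqrt(np.mean(r.fun**2)),r.x.round(4),tz)
E
```

```text
(-1, 1, 1, 1) 0.09814136740722845 [ 0.2242  0.5336  0.3259 -0.4835  0.2889 -0.0779  0.1409] 0.9223052997983111
(-1, 1, -1, 1) 0.10023578172340938 [ 0.2106  0.5307  0.2728 -0.4168  0.2626 -0.067   0.054 ] 0.8016130123406059
(-1, -1, 1, 1) 0.03271461051949987 [ 0.1098  0.0806  0.5915 -0.0308  0.3198 -0.0429  0.1872] 0.9192548420883702
(-1, -1, -1, 1) 0.009878624598147874 [ 0.2592  0.0207  0.5473 -0.0206  0.3753  0.0086  0.2303] 1.0
```

```bash
cat > fk.py <<'E'
import numpy as np,os
from scipy.spatial.transform import Rotation as Ro
Rz=lambda a:Ro.from_euler('z',a).as_matrix(); Ry=lambda a:Ro.from_euler('y',a).as_matrix()
def fk(q,P):
    P=np.reshape(P,(5,3))
    R=Rz(-q[0]);p=np.array(P[0])*[0,0,1];p=p+R@(P[0]*[1,1,0]);pts=[p]
    R=R@Ry(q[1])@Rz(-q[2]);p=p+R@P[1];pts.append(p)
    R=R@Ry(q[3])@Rz(-q[4]);p=p+R@P[2];pts.append(p)
    R=R@Ry(q[5])
    p=p+R@P[3];pts.append(p)
    R=R@Rz(-q[6]);p=p+R@(P[4]*[1,1,0])
    return p,R,np.array(pts)
if os.path.exists("P.npy"):PF=np.load("P.npy")
E
python3 - <<'E'
from fk import *
from scipy.optimize import least_squares
S=np.load("S.npy");phi=np.arctan2(.6095,.2244)
T=[np.array([s[0]*np.cos(phi),s[0]*np.sin(phi),s[1]]) for s in S]
f=lambda P:np.concatenate([np.r_[fk(s[3:],P)[0]-t] for s,t in zip(S,T)])
r=least_squares(f,[0,0,.26,0,0,.55,0,0,.37,0,0,.23,0,0,0],x_scale=.1)
print(np.sqrt(np.mean(r.fun**2)),r.x.reshape(5,3).round(4))
np.save("P.npy",r.x)
from h import arm
q=arm.read_joint_positions();p,R,pts=fk(q,r.x);print(p,R.round(3),pts.round(3))
print(Ro.from_quat(arm.read_eef_rot()).as_matrix().round(3))
E
```

```text
3.156034568825174e-10 [[-0.000e+00 -1.220e-02  2.556e-01]
 [-0.000e+00 -9.300e-03  5.502e-01]
 [-0.000e+00 -6.000e-04  3.722e-01]
 [ 0.000e+00  3.000e-04  2.333e-01]
 [-0.000e+00 -0.000e+00  0.000e+00]]
[0.22438601 0.60949937 0.30283423] [[-0.345 -0.938 -0.001]
 [-0.938  0.345 -0.002]
 [ 0.002 -0.    -1.   ]] [[ 0.012 -0.004  0.256]
 [ 0.122  0.294  0.705]
 [ 0.225  0.61   0.536]
 [ 0.224  0.609  0.303]]
[[-0.001  0.345  0.938]
 [-0.002  0.938 -0.345]
 [-1.    -0.002  0.   ]]
```

```bash
python3 - <<'E'
from h import *
np.set_printoptions(precision=4,suppress=True)
a=cv2.imread("pics/side0.png");hsv=cv2.cvtColor(a,cv2.COLOR_BGR2HSV)
roi=np.zeros(a.shape[:2],np.uint8);cv2.fillPoly(roi,[np.array([[195,190],[255,168],[340,245],[245,280]])],255)
def blobs(m,amin):
    m=cv2.bitwise_and(m,roi);n,l,s,c=cv2.connectedComponentsWithStats(m)
    for i in range(1,n):
        if s[i,4]>=amin:
            cs,_=cv2.findContours((l==i).astype(np.uint8),0,1);k=max(cs,key=cv2.contourArea)
            print(s[i],c[i].round(1),[np.round(x,1) for x in cv2.fitEllipse(k)] if len(k)>4 else '')
print("dark");blobs(cv2.inRange(hsv,(0,0,0),(179,255,72)),60)
roi[:]=0;cv2.rectangle(roi,(252,165),(312,235),255,-1)
print("blue");blobs(cv2.inRange(hsv,(100,90,40),(125,255,255)),30)
print("white");blobs(cv2.inRange(hsv,(0,0,110),(179,50,255)),15)
print("top tin");blobs(cv2.inRange(hsv,(0,0,193),(179,50,255)),15)
T={"p1":(286.5,167.9),"p2":(313.15,181.65),"p3":(339.9,195.4)}
for k,s in[("p1",(247.8,226.5)),("p2",(235.4,211)),("p3",(224.6,197.2))]:
    print(k,"side",onz("side",*s,.133),"top",onz("top",*T[k],.133),"tri",tri(s,T[k]))
E
```

```text
dark
[239 168  20  12 134] [248.2 173.9] [array([248.4, 173.9]), array([ 7.9, 20. ]), np.float64(71.2)]
blue
[256 171  19  12 167] [264.9 176.8] [array([264.9, 176.8]), array([10.2, 18.3]), np.float64(98.1)]
white
[267 165  46  21 712] [291.6 172.8] [array([291.4, 172.9]), array([19.5, 48.9]), np.float64(91.4)]
[ 256  181   49   47 1126] [281.7 203.8] [array([281.5, 203.6]), array([26.1, 57.9]), np.float64(129.6)]
[261 229   5   4  16] [263.  230.5] [array([263. , 230.5]), array([3.2, 4.2]), np.float64(90.0)]
top tin
[268 193  28  15 329] [282.2 200.2] [array([282.3, 200.2]), array([14. , 27.3]), np.float64(90.4)]
[295 211  10   7  45] [300.2 214.2] [array([300.2, 214.1]), array([5.8, 9. ]), np.float64(99.2)]
p1 side [ 0.5085 -0.1689  0.133 ] top [ 0.5057 -0.1739  0.133 ] tri (array([ 0.5056, -0.1731,  0.1303]), np.float64(0.002303698382192012))
p2 side [ 0.4796 -0.2259  0.133 ] top [ 0.4761 -0.2309  0.133 ] tri (array([ 0.4761, -0.2305,  0.13  ]), np.float64(0.0017530754150167005))
p3 side [ 0.4507 -0.282   0.133 ] top [ 0.4467 -0.2876  0.133 ] tri (array([ 0.4467, -0.2874,  0.1298]), np.float64(0.0018335033145460066))
```

```bash
cat >> h.py <<'E'
from fk import *
from scipy.optimize import least_squares
from scipy.spatial import cKDTree
def seg(a,b,n=40):
    t=np.linspace(0,1,n)[:,None];return np.array(a)*(1-t)+np.array(b)*t
OB={"motor(.04)":seg((.19,.21,.58),(.19,.21,.69)),"lamp":np.r_[seg((.34,.043,.05),(.235,.145,.335)),seg((.235,.145,.335),(.208,-.046,.09)),seg((.208,-.046,.09),(.212,-.32,.08))],"pole":seg((.382,.177,0),(.382,.177,.8),80)}
TR={k:cKDTree(v) for k,v in OB.items()}
def links(q):
    p,R,pts=fk(q,PF);tip=p+R[:,2]*.073
    return {"upper":seg(pts[0],pts[1]),"fore":seg(pts[1],pts[2]),"hand":seg(pts[2],pts[3]),"finger":np.r_[seg(p,tip),tip+seg(-R[:,0]*.057,R[:,0]*.057)]},tip
def clear(qs):
    best={};zmin=9
    for a,b in zip(qs[:-1],qs[1:]):
        for t in np.linspace(0,1,30):
            L,tip=links(np.array(a)*(1-t)+np.array(b)*t);zmin=min(zmin,tip[2])
            for l,v in L.items():
                for k,T in TR.items():
                    d=T.query(v)[0].min();best[(l,k)]=min(best.get((l,k),9),d)
    return {f"{a}-{b}":round(float(d),3) for (a,b),d in best.items() if d<.2},round(zmin,3)
n=np.array([.888,-.46,0]);n/=np.linalg.norm(n)
QD=Ro.from_matrix(np.c_[[0,0,-1],n,np.cross([0,0,-1],n)])
def ikd(pos,seed=None,rot=QD,tilt=0):
    M=rot.as_matrix();s0=np.array([-np.arctan2(pos[1],pos[0]),.4,0,2,0,.74,0]) if seed is None else np.array(seed)
    def f(q):
        p,R,_=fk(q,PF);T=np.c_[R[:,2],-R[:,0],-R[:,1]]
        return np.r_[(p-pos)*100,(T-M).ravel()*30,q[2]*.03,q[4]*.03]
    r=least_squares(f,s0);p=fk(r.x,PF)[0];
    r2=least_squares(lambda q:f(q)[:12],r.x)
    return r2.x,np.linalg.norm(r2.fun)
LO=np.array([-3.12,-.3,-1.34,.26,-1.36,.01,-2.84]);HI=np.array([3.12,2.06,1.32,2.42,4.5,1.98,2.84])
E
python3 - <<'E'
from h import *
q0=np.array(arm.read_joint_positions())
for j2,j4,s in[(-.28,2.39,3.14),(-.28,2.39,3.3),(-.28,2.39,3.45)]:
    F=np.array([-1.4,j2,0,j4,0,s-j2-j4,0]);G=F.copy();G[0]=.45
    L,t=links(F)
    print(s,F.round(3),"tip",t.round(3),np.hypot(*t[:2]).round(3));print(" fold",clear([q0,F]));print(" swing",clear([F,G]))
B=np.array([.427,-.1155,0])
h,e=ikd(B+[0,0,.30]);print(h.round(3),e,clear([G,h]))
for nm,X in [("bot",(.427,-.1155,.2)),("jar",(.366,-.2445,.2)),("tin",(.404,-.1725,.2)),("p1",(.507,-.172,.21)),("p2",(.477,-.229,.21)),("p3",(.448,-.286,.21))]:
    q,e=ikd(np.array(X));print(nm,q.round(3),round(e,5),((q>LO)&(q<HI)).all(),arm.ik(list(X),QD.as_quat()) is not None)
E
```

```text
3.14 [-1.4  -0.28  0.    2.39  0.    1.03  0.  ] tip [0.05  0.162 0.287] 0.169
 fold ({'upper-motor(.04)': 0.093, 'fore-motor(.04)': 0.104, 'hand-motor(.04)': 0.124, 'hand-lamp': 0.187, 'finger-lamp': 0.182}, np.float64(0.23))
 swing ({'fore-motor(.04)': 0.114, 'hand-motor(.04)': 0.114, 'hand-lamp': 0.107, 'finger-lamp': 0.026, 'finger-pole': 0.195}, np.float64(0.287))
3.3 [-1.4  -0.28  0.    2.39  0.    1.19  0.  ] tip [0.042 0.114 0.291] 0.121
 fold ({'upper-motor(.04)': 0.093, 'fore-motor(.04)': 0.104, 'hand-motor(.04)': 0.124, 'hand-lamp': 0.187, 'finger-lamp': 0.179}, np.float64(0.23))
 swing ({'fore-motor(.04)': 0.114, 'hand-motor(.04)': 0.114, 'hand-lamp': 0.142, 'finger-lamp': 0.07}, np.float64(0.291))
3.45 [-1.4  -0.28  0.    2.39  0.    1.34  0.  ] tip [0.034 0.07  0.301] 0.078
 fold ({'upper-motor(.04)': 0.093, 'fore-motor(.04)': 0.104, 'hand-motor(.04)': 0.123, 'hand-lamp': 0.188, 'finger-lamp': 0.177}, np.float64(0.23))
 swing ({'fore-motor(.04)': 0.114, 'hand-motor(.04)': 0.114, 'hand-lamp': 0.175, 'finger-lamp': 0.114}, np.float64(0.301))
[ 0.215  0.302  0.     1.996  0.     0.843 -0.263] 1.0021868561200638e-14 ({'finger-lamp': 0.149}, np.float64(0.227))
bot [ 0.215  0.46  -0.     2.122 -0.     0.56  -0.263] 0.0 True True
jar [0.539 0.457 0.    2.127 0.    0.557 0.061] 0.0 True True
tin [ 0.354  0.456 -0.     2.13  -0.     0.556 -0.124] 0.0 True True
p1 [ 0.286  0.555  0.     1.868  0.     0.719 -0.192] 0.0 True True
p2 [ 0.406  0.547  0.     1.885  0.     0.71  -0.072] 0.0 True True
p3 [ 0.527  0.55  -0.     1.878 -0.     0.714  0.049] 0.0 True True
```

```bash
python3 - <<'E'
from h import *
q0=np.array(arm.read_joint_positions())
print(clear([q0,q0]))
m=q0.copy();m[0]=-1.45;F=np.array([-1.45,-.28,0,2.39,0,1.19,0]);G=F.copy();G[0]=.3
H,e=ikd(np.array([.427,-.1155,.30]))
print(clear([q0,F]),clear([F,G]))
t0=arm.read_time();arm.move_j(list(F));print(arm.read_time()-t0,arm.read_ft_force())
arm.move_gripper(.6);print(arm.read_time())
cv2.imwrite("pics/side1.png",snapshot("side"))
E
```

```text
({'upper-motor(.04)': 0.093, 'fore-motor(.04)': 0.109}, np.float64(0.23))
({'upper-motor(.04)': 0.093, 'fore-motor(.04)': 0.105, 'hand-motor(.04)': 0.134, 'hand-lamp': 0.195, 'finger-lamp': 0.187}, np.float64(0.23)) ({'fore-motor(.04)': 0.114, 'hand-motor(.04)': 0.114, 'hand-lamp': 0.142, 'finger-lamp': 0.069}, np.float64(0.291))
1.9167 [-0.04398647  0.18203353 -0.45943042]
2.45
```

View pics/side1.png

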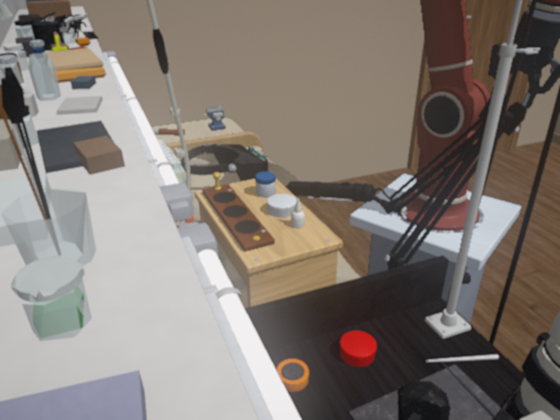

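The arm is folded in, with the hand dark at about (535,60); the scene is unchanged. Next I swing past and hover over the bottle.

```bash
python3 - <<'E'
from h import *
G=np.array([.3,-.28,0,2.39,0,1.19,0]);H,e=ikd(np.array([.427,-.1155,.30]))
arm.move_j(list(G));print(arm.read_time(),arm.read_ft_force());arm.move_j(list(H));print(arm.read_time(),arm.read_tool_pos(),arm.read_ft_force(),arm.read_opening())
cv2.imwrite("pics/side2.png",snapshot("side"));b=snapshot("top");cv2.imwrite("pics/top2.png",b)
a=cv2.imread("pics/side2.png");cv2.imwrite("pics/side2c.png",cv2.resize(a[100:280,180:360],None,fx=3.3,fy=3.3,interpolation=3))
cv2.imwrite("pics/top2c.png",cv2.resize(b[120:280,200:410],None,fx=3.7,fy=3.7,interpolation=3))
print(pix("side",arm.read_tool_pos()+np.array([0,0,-.073])),pix("top",arm.read_tool_pos()+np.array([0,0,-.073])))
E
```

```text
4.2167 [-0.19457628 -0.30814901 -1.20371158]
5.4583 [ 0.42615892 -0.11533558  0.30027795] [ 0.09600475 -0.16305572 -0.22918624] 0.5981753984356106
[298.8 171.2] [255.8 197.7]
```

View pics/side2c.png

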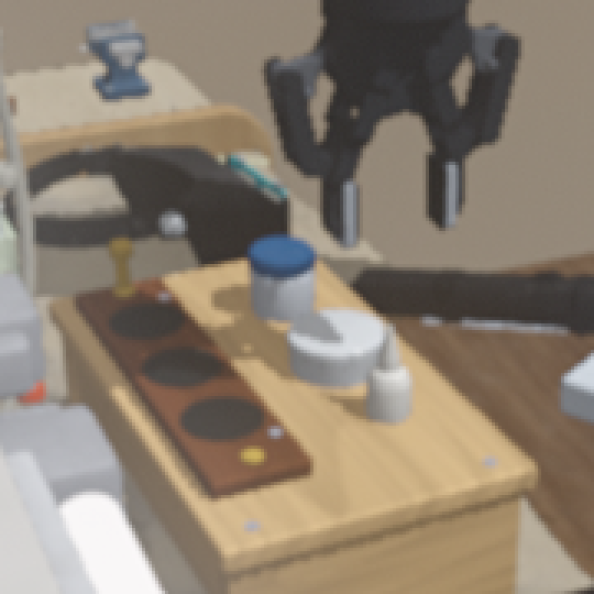

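View pics/top2c.png

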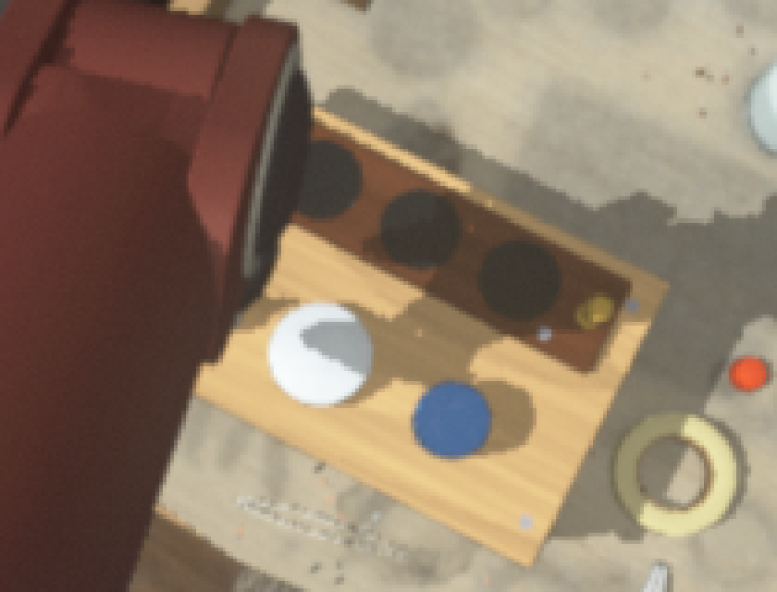

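```bash
python3 - <<'E'
from h import *
x,y=.427,-.1155
arm.line_to([x,y,.199],velocity=.12,ori=list(QD.as_quat()));print(arm.read_time(),arm.read_tool_pos(),arm.read_ft_force())
arm.move_gripper(0.0,40);print(arm.read_time(),arm.read_opening(),arm.read_ft_force())
cv2.imwrite("pics/side3.png",snapshot("side"))
a=cv2.imread("pics/side3.png");cv2.imwrite("pics/side3c.png",cv2.resize(a[100:280,180:360],None,fx=3.3,fy=3.3,interpolation=3))
E
```

```text
6.55 [ 0.42737726 -0.11562883  0.19955969] [-0.10441987 -0.31612583  0.35143027]
6.9 0.2897027346400122 [-1.06976658 -0.17089594  6.28605919]
```

View pics/side3c.png

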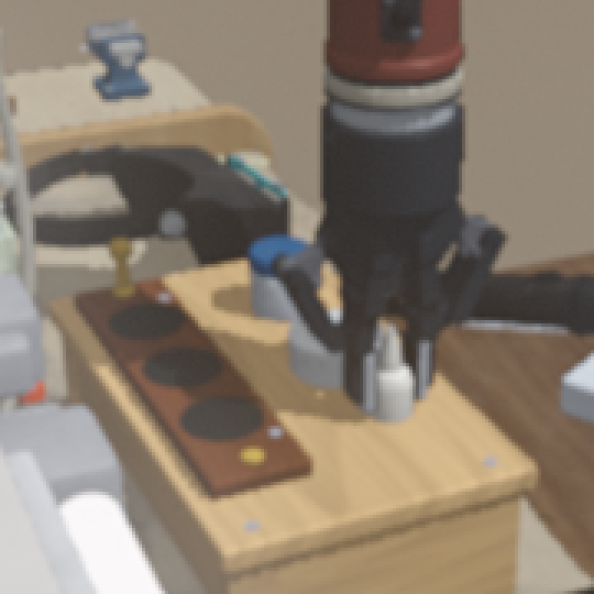

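```bash
python3 - <<'E'
from h import *
x,y=.448,-.286
arm.line_to([.427,-.1155,.26],velocity=.15);print(arm.read_opening(),arm.read_ft_force())
arm.line_to([x,y,.26],velocity=.2)
arm.line_to([x,y,.22],velocity=.1)
print(arm.read_time(),arm.read_opening(),arm.read_tool_pos(),arm.read_ft_force())
for n in("side","top"):
    a=snapshot(n);cv2.imwrite(f"pics/{n}4.png",a)
    c=a[100:280,180:360] if n=="side" else a[120:280,230:410]
    cv2.imwrite(f"pics/{n}4c.png",cv2.resize(c,None,fx=3.3,fy=3.3,interpolation=3))
E
```

```text
0.2858932978137928 [-0.02812025  0.62655524  0.05562719]
9.0667 0.28867719084121635 [ 0.44831096 -0.28557024  0.22024962] [ 0.1309872  -0.05118847 -0.64980972]
```

View pics/side4c.png

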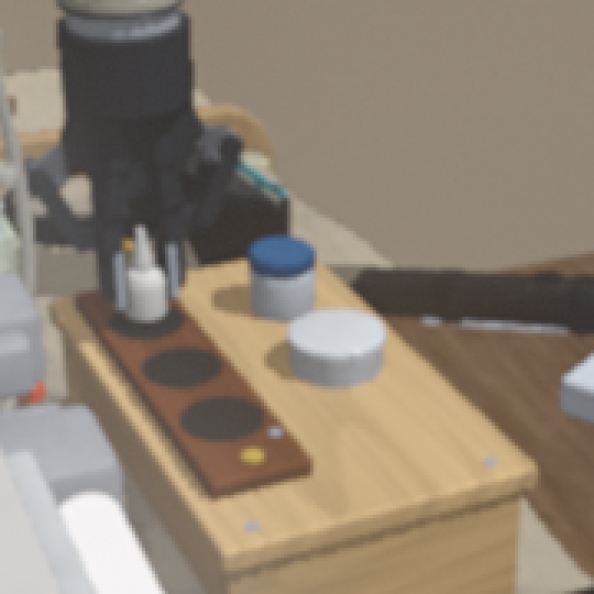

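View pics/top4c.png

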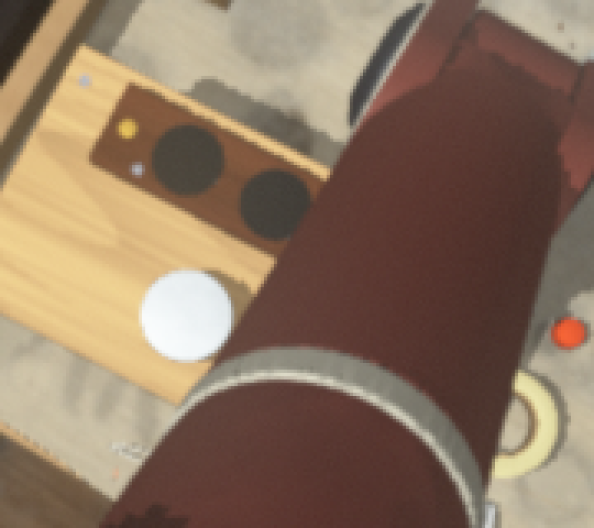

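```bash
python3 - <<'E'
from h import *
x,y=.448,-.286
arm.line_to([x,y,.2125],velocity=.05);print(arm.read_time(),arm.read_tool_pos(),arm.read_ft_force())
arm.move_gripper(.6);print(arm.read_ft_force())
arm.line_to([x,y,.29],velocity=.15)
# clear the view: over jar, elbow swung
H,e=ikd(np.array([.366,-.2445,.30]));G=H.copy()
arm.move_j(list(H));print(arm.read_time(),arm.read_tool_pos(),arm.read_ft_force())
a=snapshot("side");cv2.imwrite("pics/side5.png",a);cv2.imwrite("pics/side5c.png",cv2.resize(a[100:280,180:360],None,fx=3.3,fy=3.3,interpolation=3))
E
```

```text
9.4667 [ 0.44863253 -0.28639685  0.21287965] [ 1.18397253 -0.14140365  1.195395  ]
[-1.08226036  0.20271954 -0.59207608]
10.9667 [ 0.36501275 -0.24402987  0.29936878] [0.31987499 0.35297516 0.71204636]
```

View pics/side5c.png

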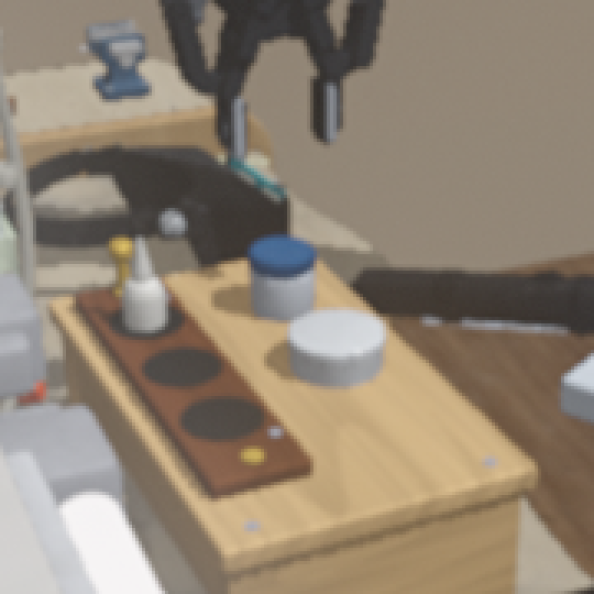

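```bash
python3 - <<'E'
from h import *
x,y=.366,-.2445
arm.move_gripper(.75)
arm.line_to([x,y,.197],velocity=.12,ori=list(QD.as_quat()));print(arm.read_time(),arm.read_tool_pos(),arm.read_ft_force())
arm.move_gripper(0.0,40);print(arm.read_time(),arm.read_opening(),arm.read_ft_force())
arm.line_to([x,y,.26],velocity=.15)
arm.line_to([.4773,-.2295,.26],velocity=.2)
arm.line_to([.4773,-.2295,.222],velocity=.1)
print(arm.read_time(),arm.read_opening(),arm.read_tool_pos(),arm.read_ft_force())
a=snapshot("side");cv2.imwrite("pics/side6.png",a);cv2.imwrite("pics/side6c.png",cv2.resize(a[100:280,180:360],None,fx=3.3,fy=3.3,interpolation=3))
E
```

```text
12.3083 [ 0.36636022 -0.2447184   0.19746648] [-0.09624664  1.1486511  -0.39873957]
12.6333 0.47698151896621555 [-0.94767032 -0.06119025  6.68106507]
14.4417 0.4740112089132317 [ 0.476891   -0.22988773  0.22222849] [-7.84694807e-01 -6.31709734e-04 -2.29809857e-01]
```

View pics/side6c.png

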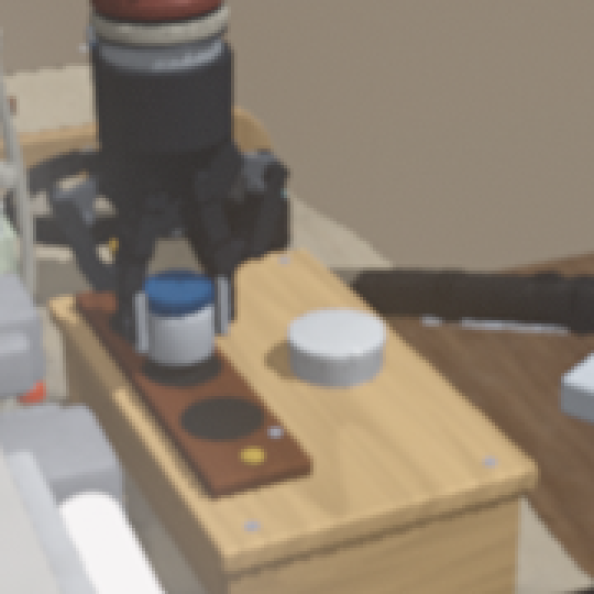

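```bash
python3 - <<'E'
from h import *
x,y=.4765,-.2290
arm.line_to([x,y,.2105],velocity=.05);print(arm.read_time(),arm.read_tool_pos(),arm.read_ft_force())
arm.move_gripper(.75);print(arm.read_ft_force())
arm.line_to([x,y,.29],velocity=.15)
G=np.array([.45,-.28,0,2.39,0,1.19,0]);arm.move_j(list(G));print(arm.read_time())
for n in("side","top"):
    a=snapshot(n);cv2.imwrite(f"pics/{n}7.png",a)
    c=a[150:280,180:330] if n=="side" else a[130:270,220:390]
    cv2.imwrite(f"pics/{n}7c.png",cv2.resize(c,None,fx=4.4,fy=4.4,interpolation=3))
E
```

```text
14.875 [ 0.47692126 -0.22923568  0.21093273] [-0.15300037 -0.27918045  3.41623129]
[0.1181943  0.12265681 0.11791311]
17.45
```

View pics/side7c.png

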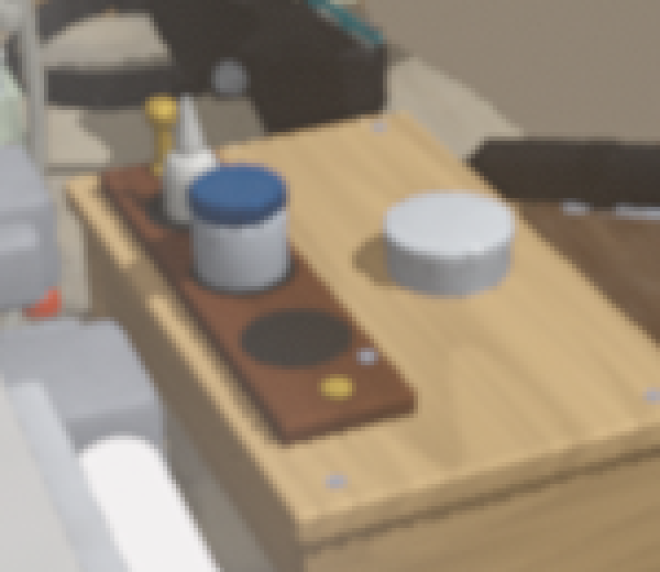

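View pics/top7c.png

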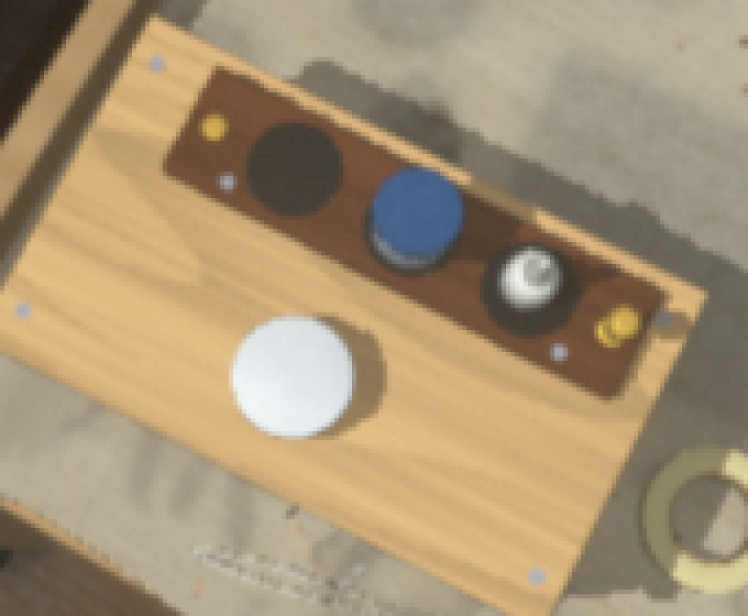

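```bash
python3 - <<'E'
from h import *
np.set_printoptions(precision=4,suppress=True)
a=cv2.imread("pics/top7.png");hsv=cv2.cvtColor(a,cv2.COLOR_BGR2HSV)
def big(m,r,hull=False):
    z=np.zeros_like(m);z[r[1]:r[3],r[0]:r[2]]=m[r[1]:r[3],r[0]:r[2]]
    cs,_=cv2.findContours(z,0,1);k=max(cs,key=cv2.contourArea);return cv2.fitEllipse(k)
j=big(cv2.inRange(hsv,(100,90,40),(125,255,255)),(295,160,335,200));
b=big(cv2.inRange(hsv,(0,0,110),(179,60,255)),(330,183,352,203))
t=big(cv2.inRange(hsv,(0,0,120),(179,50,255)),(265,195,310,235))
print(j,b,t)
J=onz("top",*j[0],.175-.003);B=onz("top",*b[0],.133+.026);T=onz("top",*t[0],.142)
row=np.array([.46,.888,0])
for nm,X,p in[("jar",J,(.4761,-.2309)),("bot",B,(.4467,-.2876))]:
    d=X-np.r_[p,X[2]];print(nm,X,d,"row",d@row,"n",d@n)
print("tin",T)
# pixel of predicted body circle of bottle at z .163 in top
for z in(.133,.163,.189):print(z,pix("top",(.4467,-.2876,z)))
E
```

```text
((314.5586853027344, 177.80636596679688), (18.16322135925293, 19.15091323852539), 98.94071960449219) ((339.84295654296875, 192.8470916748047), (11.800098419189453, 12.958237648010254), 35.783843994140625) ((286.2669372558594, 215.24472045898438), (27.218229293823242, 27.42898178100586), 71.49153900146484)
jar [ 0.4764 -0.2308  0.172 ] [0.0003 0.0001 0.    ] row 0.00025120437986709155 n 0.00020963566405789706
bot [ 0.4479 -0.2838  0.159 ] [0.0012 0.0038 0.    ] row 0.003952212256278531 n -0.000733577502617368
tin [ 0.4027 -0.1738  0.142 ]
0.133 [339.9 195.4]
0.163 [342.  193.1]
0.189 [344.  190.9]
```

```bash
python3 - <<'E'
from h import *
a=cv2.imread("pics/top7.png")[178:214,320:370];b=cv2.imread("pics/side7.png")[165:210,205:255]
a=cv2.resize(a,(600,432),interpolation=0)[:, :400];b=cv2.resize(b,(400,360),interpolation=0)
im=np.zeros((432,800,3),np.uint8);im[:,:400]=a;im[:360,400:]=b;cv2.imwrite("pics/z7.png",im)
for n,z in(("top",.133),("side",.133)):
    print(n,pix(n,(.4467,-.2876,.133)),pix(n,(.4467,-.2876,.163)))
E
```

```text
top [339.9 195.4] [342.  193.1]
side [224.  195.7] [223.  182.4]
```

View pics/z7.png

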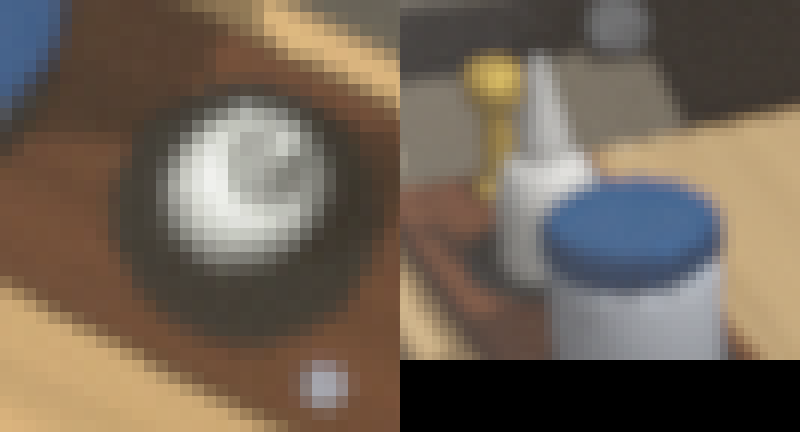

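```bash
python3 - <<'E'
from h import *
x,y=.4037,-.1723
H,e=ikd(np.array([x,y,.29]));arm.move_gripper(.86);arm.move_j(list(H))
arm.line_to([x,y,.193],velocity=.12,ori=list(QD.as_quat()));print(arm.read_time(),arm.read_tool_pos(),arm.read_ft_force())
arm.move_gripper(0.0,40);print(arm.read_time(),arm.read_opening(),arm.read_ft_force())
arm.line_to([x,y,.25],velocity=.15)
x,y=.5061,-.1720
arm.line_to([x,y,.25],velocity=.15)
arm.line_to([x,y,.216],velocity=.1)
print(arm.read_time(),arm.read_opening(),arm.read_tool_pos(),arm.read_ft_force())
a=snapshot("side");cv2.imwrite("pics/side8.png",a);cv2.imwrite("pics/side8c.png",cv2.resize(a[100:280,180:360],None,fx=3.3,fy=3.3,interpolation=3))
E
```

```text
20.0083 [ 0.40401465 -0.17248025  0.19366904] [ 1.13281239 -0.38060348 -0.15485414]
20.2917 0.6621905356573854 [-1.46482155  0.37011792  5.63099972]
22.15 0.6623466487347232 [ 0.50579406 -0.17216075  0.21607553] [ 0.46708267 -0.18681303 -0.86810075]
```

View pics/side8c.png

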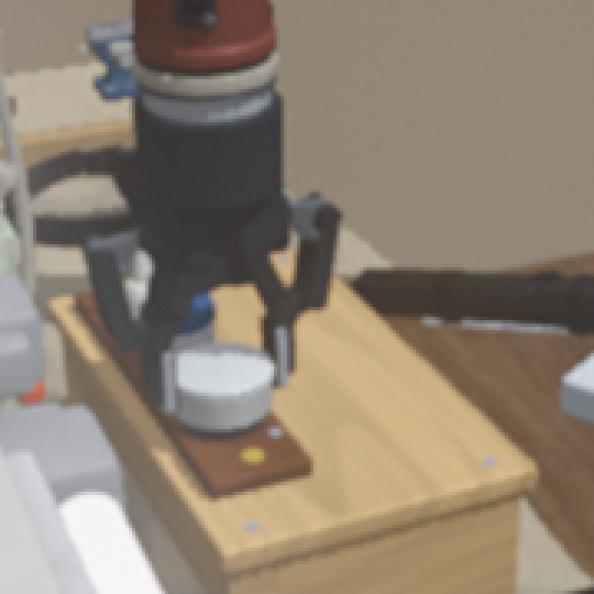

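```bash
python3 - <<'E'
from h import *
x,y=.5061,-.1720
arm.line_to([x,y,.2065],velocity=.05);print(arm.read_time(),arm.read_tool_pos(),arm.read_ft_force())
arm.move_gripper(.86)
arm.line_to([x,y,.29],velocity=.15);arm.move_gripper(.6)
# re-centre bottle
x,y=.448,-.286
arm.line_to([x,y,.29],velocity=.2);arm.line_to([x,y,.213],velocity=.12);print(arm.read_ft_force())
arm.move_gripper(0,35);print(arm.read_opening(),arm.read_ft_force())
arm.line_to([x,y,.2175],velocity=.05)
x2,y2=x-.0017,y-.0022
arm.line_to([x2,y2,.2175],velocity=.03);arm.pause(.2);arm.line_to([x2,y2,.2130],velocity=.04);print(arm.read_tool_pos(),arm.read_ft_force())
arm.move_gripper(.6);arm.line_to([x2,y2,.29],velocity=.15)
G=np.array([.45,-.28,0,2.39,0,1.19,0]);arm.move_j(list(G));print(arm.read_time())
for nm in("side","top"):
    a=snapshot(nm);cv2.imwrite(f"pics/{nm}9.png",a)
    c=a[150:280,180:330] if nm=="side" else a[130:270,220:410]
    cv2.imwrite(f"pics/{nm}9c.png",cv2.resize(c,None,fx=4.1,fy=4.1,interpolation=3))
E
```

```text
22.5417 [ 0.50693108 -0.17234098  0.20691425] [ 0.02954335 -0.25684123  2.40945967]
[ 0.11376031 -0.09786786  0.68455626]
0.2906077812536821 [-0.07755008  0.62216072  4.54445769]
[ 0.44686984 -0.28854329  0.21338295] [ 0.6956778  -0.03206751  3.78308171]
29.375
```

View pics/side9c.png

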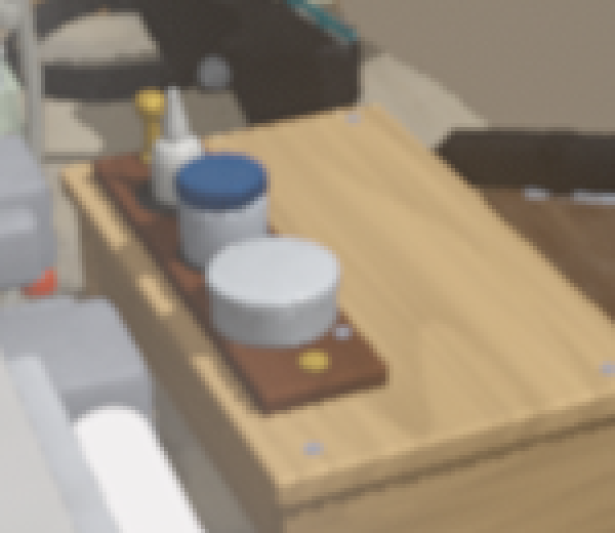

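View pics/top9c.png

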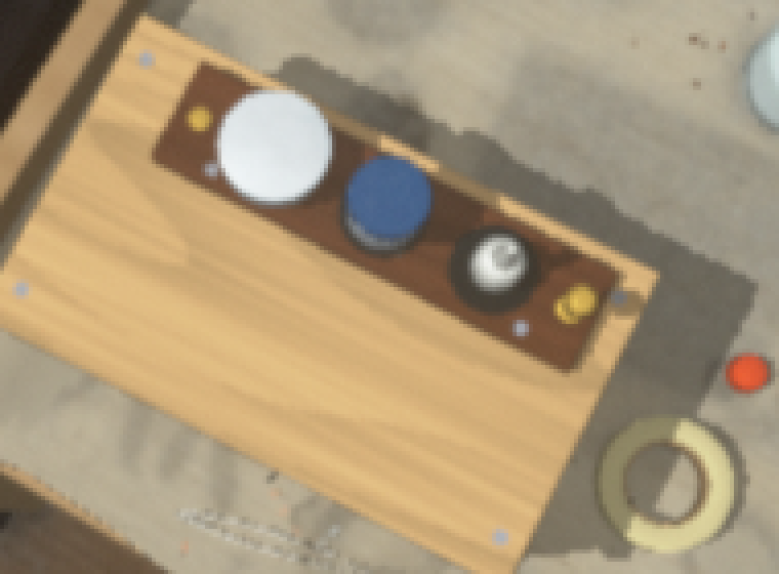

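```bash
python3 - <<'E'
from h import *
np.set_printoptions(precision=4,suppress=True)
a=cv2.imread("pics/top9.png");hsv=cv2.cvtColor(a,cv2.COLOR_BGR2HSV)
def big(m,r):
    z=np.zeros_like(m);z[r[1]:r[3],r[0]:r[2]]=m[r[1]:r[3],r[0]:r[2]]
    cs,_=cv2.findContours(z,0,1);k=max(cs,key=cv2.contourArea);return cv2.fitEllipse(k)[0]
W=cv2.inRange(hsv,(0,0,110),(179,60,255))
row=np.array([.46,.888,0])
for nm,c,z,p in[("jar",big(cv2.inRange(hsv,(100,90,40),(125,255,255)),(295,160,335,200)),.172,(.4761,-.2309)),("bot",big(W,(331,183,352,205)),.155,(.4467,-.2876)),("tin",big(W,(270,150,305,182)),.155,(.5057,-.1739))]:
    X=onz("top",*c,z);d=X-np.r_[p,z];print(nm,X,"row",d@row*1e3,"n",d@n*1e3)
# tape moved?
b=cv2.imread("pics/top0.png")
for im in(a,b):
    h2=cv2.cvtColor(im,cv2.COLOR_BGR2HSV);print("tape",big(cv2.inRange(h2,(20,50,90),(35,255,255)),(362,228,405,270)))
d=cv2.absdiff(a[228:270,362:405],b[228:270,362:405]);print("tape diff",d.mean(),d.max())
E
```

```text
jar [ 0.4765 -0.2307  0.172 ] row 0.3545744635345467 n 0.27956715870088533
bot [ 0.4464 -0.2864  0.155 ] row 0.8874168773985516 n -0.8253405110337433
tin [ 0.5079 -0.1755  0.155 ] row -0.40594313643012236 n 2.7041940595572584
tape (379.4350280761719, 247.9090118408203)
tape (379.1731872558594, 247.76495361328125)
tape diff 0.9392764857881137 6
```

```bash
python3 - <<'E'
from station import arm,ticket
print(arm.read_time(),arm.read_ft_force());ticket.finish_job()
E
```

```text
29.475 [ 0.89054363  0.07658928 -0.09812867]
the job is handed in; nothing more can be done
```

The job is done and handed in at about 29.5 s of the 86 s allowed. The bottle is on the pad next to the brass post, the jar is on the middle pad, and the tin is on the far pad. I re-gripped the bottle once, because it first sat about 3 mm off along the row.

- **Placing:** both last pictures show all three standing upright. Measured in the top view, the jar is about 0.5 mm off centre, the bottle about 1.2 mm and the tin about 2.7 mm, away from the robot. I did not correct the tin.
- **Tape roll:** its picture is unchanged, so it was not moved.
- **Arm:** it ended folded in and touching nothing. The largest wrist force I read was about 7 N, and no contact showed at the lamp or motor.
- **Disagreement:** the side camera and the top camera differed by about 5 mm on the pad positions. I relied mainly on the top view, so the offsets above depend on it. The side view agreed on the order and that everything stands upright.

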